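Press an angle-steel offcut home in the bench jig

ROBOT

A 6-joint arm with a two-finger parallel gripper is mounted at the origin on the work surface. World frame = base frame: x ahead of the robot, y to its left, z up, the work surface at z = 0. Lengths are in m, angles in rad, forces in N, time in s.
With the tool pointing down it reaches from about 0.3 to 1 m from the base axis. Payload 5.1 kg.
Tool frame: the origin (TCP) lies midway between the tips of the shut fingers; the grasp point (between the pads) lies env.grasp_offset behind it (env.grasp_offset is the distance from the TCP to the grasp point, in m); z points along the fingers, y is the line along which they close (so a half turn about z gives the same grasp; the last joint's range is limited). The gripper opens to 95 mm and grips with 3 to 60 N. Pads are 20 mm wide; open, the fingers measure 119 mm over their backs; the gripper's body (75 mm by 180 mm) begins 59 mm behind the grasp point.
Start: joints at [-1.358, 0.124, 1.65, -0, 1.367, -0.083], TCP at [0.189, -0.622, 0.177] pointing down, gripper open.
Joint ranges: [-2.61, 2.61], [-1.02, 2.33], [0.03, 2.71], [-1.35, 4.49], [0.32, 2.68], [-2.91, 2.91]. Speed limits (rad/s): [2.57, 2.57, 3.14, 3.14, 3.14, 3.14].

INTERFACE

Orientations are given as a unit quaternion [x, y, z, w].
In Python, from workcell import env, grab_frame, spot_in, landmark_of gives the robot as it stands.
- The arm moves only by the tool step_arm, never from a script. Its argument "commands" is one flat list of numbers, 7 for each row, row after row: the finger opening in mm, from 0 to 95.1, then the shift along the world's x, y, z in units of 30 mm (1.0 is 30 mm), then the turn, a rotation vector about the world's x, y, z in units of 8 degrees (1.0 is 8 degrees). A call has 1 to 10 rows; each row is the pose to reach, as a shift and turn from the pose commanded when the call began; what a row does not reach only later rows make up. A row lasts 1/8 s, in which the tool goes at most 62.5 mm and 10.7 degrees, less where a joint would pass 70% of its speed; a pose out of reach is approached as far as the arm can. A call with a gripper value outside its range is refused whole. The fingers move at their own pace and stop on an object; "newtons" is the grip in N (left out, the last holds). Time passes only in rows, so rows that repeat a pose let the fingers close. It gives the time, the measured TCP pose, the force, the opening and the grip force at its end, in the units of the state.
- env.sense(): the state, without advancing time (a new reading comes with each control period).
- grab_frame(name): name is "scene" or "top" or "wrist"; returns a dict with "img" (400x640x3 uint8, blue, green, red), "intrinsics" (3x3 intrinsics, pixels), "distortion" ([k1, k2, p1, p2, k3] as OpenCV has them; the pictures are not rectified), "rvec" (rotation vector, rad) and "tvec" (3), from world to camera coordinates, as OpenCV has them. Camera axes: x right, y down, z forward; pixel columns grow to the right and rows downward; lengths in m; the calibration is good to about 2 mm. A picture is of the moment at which its call begins. There is no depth.
- env.hand_in(): hands the job in; it is judged then, once.
Trained networks look in the newest picture that a camera, given by its name, has taken for a name from the list of things; names that differ only in an ending like _2 or _b are one class to them, and where a whole thing is asked for, a point or a joint stands for the part that bears it (a point fixed in the world has none). Each returns a list of dicts, best first, with "confidence" (0 to 1); they miss things now and then, are a little off and sometimes report something else, mostly with a low value. They report only what shows in the picture. A call takes as long as a camera call. They do not tell look-alikes from the thing itself.
- spot_in(camera, query): "at" ([column, row] in pixels, amid what is visible of it).
- landmark_of(camera, query): "at" ([column, row] in pixels: a listed point, or the origin of a listed thing).
The state is a dict: "t": time; "joint_positions": joint angles; "dq": joint speeds; "tau": joint torques, N m; "tool_pos": TCP position; "orientation": TCP orientation; "contact_force": force on the tool from outside, world axes, zero at the start; "ft_torque": the same for the moment, N m; "gripper_width": finger opening in m; "gripper_force": force on a finger pad.
Only numpy, scipy, OpenCV 4.12 (cv2) and the standard library are available. Lean on these libraries where they do the work, as an engineer would, in place of code of your own. Each camera call takes 0.05 s, during which the arm holds its last target. There are 200 camera calls.

TASK

Take the angle-steel offcut from the bench, lay it flat leg down on the jig's raised rest, upright leg towards the fence and one end butted against the stop block, and let go of it. Then, with the fingertips in its inside corner, push it diagonally, into the fence and down at once, until it is flush against the fence, flat on the rest and still butted at the stop, and finish holding it there, pushing firmly both into the fence and down onto the rest without letting go. Leave the spray can, the wrench and the small bin where they are.

Things in the scene. Friction and masses are not known exactly. Their poses are not given: they have to be found in the camera images.
- angle: Workpiece: loose offcut of steel angle (L section), about 0.35 kg, lying flat leg down on the bench. Origin: underside, mid length, in the plane of the upright leg's outer back face. y along its 120 mm length, z up. Upright leg: x 0 to 8 mm, 50 mm tall. Flat leg: x 0 to 40 mm, 8 mm thick. Centre of mass at x 12, z 18 mm. Inside corner at x 8, z 8 mm, open to +x and up.
- angle_end (a point): The end of the offcut at its +y end, on the underside in the plane of the back face (60 mm from the origin); this end goes against the stop block.
- jig: Steel jig fixed to the bench, carrying rest and fence: base plate 150 mm (x) by 220 mm (y), 12 mm thick. Origin: centre of the base's underside; z up. Rest, fence and stop have axes parallel to the jig's. The fence is on the jig's -x side (nearer the robot's base); the rest reaches out from it to +x.
- rest: Raised aluminium rest, a plate 75 mm wide (x) and 200 mm long (y), 12 mm thick, its top 60 mm above the bench. Origin: on its top face, at the foot of the fence's face, mid length. The top covers x 0 to 75 mm, y -100 to 100 mm. Fixed.
- fence: Fixed aluminium fence: upright plate 12 mm thick, 200 mm long (y), its face at x = 0 looking to +x and rising 55 mm above the rest's top. Origin: the same point as the rest's. No finger fits between the fence and an offcut flush with it: to have a finger on the offcut's back, set it down some 30 mm off the fence.
- stop: Stop block: dark steel bar fixed across the rest near its +y end, at a setting that varies: 70 mm (x, from the fence outwards) by 20 mm (y) by 25 mm high. Origin: at the fence's face, on the rest's top, mid thickness. The offcut butts against its face at y = -10 mm, which looks to -y.
- spray_can: Bystander: upright spray can, 60 mm diameter, 150 mm tall, loose. Origin: centre of its underside.
- wrench: Bystander: open wrench, 160 mm long, lying flat on the bench along its x. Origin: underside, near its middle.
- bin: Bystander: small open plastic bin 130 by 90 by 60 mm on the bench. Origin: centre of its underside.
Mind the look-alikes: they are no part of the job. Of the things like the angle, leave any that is green or turquoise; of the rest the larger one is meant.

How it is judged:
On the way:
1. the offcut lies flat leg down on the rest, its end within 8 mm of the stop, and the fingers have let go of it (z of angle in the frame of rest between -0.003 and 0.003 m and angle between angle's own z axis and vertical below 0.05 rad and y of angle_end in the frame of stop between -0.018 and -0.006 m and contact force between angle and rest above 1 N and contact force between the fingers and angle below 0.1 N), for 0.2 s.
At the end, for the whole second after the job is handed in: Held for the last second, offcut still: fingers press it over 4 N, it bears on the fence over 3 N and on the rest over 8 N; back within 3 mm of the fence, parallel to 0.04 rad; underside within 3 mm of the rest, level to 0.05 rad; end within 6 mm of the stop; bystanders moved under 30 mm (z of angle in the frame of rest between -0.003 and 0.003 m and angle between angle's own z axis and vertical below 0.05 rad and x of angle in the frame of fence between -0.003 and 0.003 m and y of angle_end in the frame of stop between -0.016 and -0.006 m and angle between the x axis of angle and the x axis of fence, either way round below 0.04 rad and contact force between angle and fence above 3 N and contact force between angle and rest above 8 N and contact force between the fingers and angle above 4 N and linear speed of angle below 0.01 m/s and distance of each of spray_can, wrench, bin from where it was at the start of the episode below 0.03 m); the arm keeps its last pose, push and grip.
It fails at once if a bystander is pushed more than 30 mm away or the spray can is tipped over (distance of any of spray_can, wrench, bin from where it was at the start of the episode above 0.03 m or angle between spray_can's own z axis and vertical above 0.5 rad).
It also fails if it takes over 70 s, if anything falls off the work surface, if the arm or the gripper's body presses on something with over 40 N, if the wrist force passes 120 N, or if a joint passes its speed limit or range.

## Working session

There is one attempt and no reset: what is moved stays moved. The work goes in short steps, Python scripts to look and compute and a tool call to move; the robot and the scene stay as the last step left them, time stands still between calls to the robot, and variables do not carry over. Pictures are saved under pics/ and viewed, at most 10 in all, crops included, and the job is handed in when it is done.

Besides the shell and the picture viewer there is one more tool, called after "Call:" as a command line: name --argument value ..., lists and objects as JSON in quotes. step_arm: Moves the arm, as the interface text tells. Its arguments: {"type":"object","properties":{"commands":{"type":"array"},"newtons":{"type":"number"}},"required":["commands"]}

```bash
ls; mkdir -p pics; cat > h.py <<'E'
import numpy as np, cv2
from workcell import env, grab_frame, spot_in, landmark_of
def ray(f,uv):
    K=np.array(f["intrinsics"]);d=np.array(f["distortion"])
    R=cv2.Rodrigues(np.array(f["rvec"],float))[0];t=np.array(f["tvec"],float).ravel()
    n=cv2.undistortPoints(np.array([[uv]],float),K,d).ravel()
    return -R.T@t, R.T@np.array([n[0],n[1],1])
def onz(f,uv,z):
    c,r=ray(f,uv); return c+r*(z-c[2])/r[2]
def proj(f,P):
    return cv2.projectPoints(np.array(P,float).reshape(-1,1,3),np.array(f["rvec"],float),np.array(f["tvec"],float),np.array(f["intrinsics"]),np.array(f["distortion"]))[0].reshape(-1,2)
E
python3 - <<'E'
from h import *
np.set_printoptions(precision=4,suppress=True)
print(env.grasp_offset, env.sense())
Z=dict(angle=0,angle_end=0,jig=0,rest=.06,fence=.06,stop=.06,spray_can=0,wrench=0,bin=0)
for c in ("top","scene"):
    f=grab_frame(c); cv2.imwrite(f"pics/{c}0.png",f["img"])
    for q in Z:
        for d in landmark_of(c,q)[:4]: print(c,q,np.round(d["at"]),round(d["confidence"],2),onz(f,d["at"],Z[q]))
E
```

```text
pics
0.0188 {'t': 0.0, 'joint_positions': array([-1.3576,  0.1245,  1.6516, -0.    ,  1.3675, -0.0826]), 'dq': array([-0.0011, -0.0015,  0.0004, -0.0011, -0.0008,  0.    ]), 'tau': array([  0.0006, -41.7601, -35.9931,   0.0775,   0.0491,  -0.0002]), 'tool_pos': array([ 0.1893, -0.6211,  0.1754]), 'orientation': array([ 0.9891,  0.1474, -0.0001, -0.001 ]), 'contact_force': array([-0.5942,  0.426 , -0.9829]), 'ft_torque': array([ 0.0219,  0.0438, -0.0163]), 'gripper_force': 0.0, 'gripper_width': 0.0953484630951862}
top angle [175. 219.] 0.81 [0.5389 0.3192 0.    ]
top angle [229. 274.] 0.74 [0.3844 0.167  0.    ]
top angle [235. 229.] 0.71 [0.5098 0.1524 0.    ]
top angle [250. 168.] 0.65 [0.6824 0.109  0.    ]
top angle_end [218. 260.] 0.96 [0.4235 0.1969 0.    ]
top angle_end [264. 165.] 0.87 [0.6885 0.072  0.    ]
top angle_end [195. 218.] 0.84 [0.5397 0.2631 0.    ]
top angle_end [218. 222.] 0.72 [0.5285 0.2005 0.    ]
top jig [353. 206.] 0.92 [ 0.5704 -0.1794  0.    ]
top rest [355. 220.] 0.7 [ 0.5321 -0.1785  0.06  ]
top rest [456. 180.] 0.2 [ 0.6373 -0.4533  0.06  ]
top fence [3
[... 416 characters left out ...]
 angle_end [361. 138.] 0.88 [0.4258 0.1843 0.    ]
scene angle_end [403. 150.] 0.87 [0.5367 0.2636 0.    ]
scene angle_end [385. 158.] 0.78 [0.5342 0.1953 0.    ]
scene angle_end [382. 217.] 0.62 [0.6968 0.0544 0.    ]
scene jig [286. 222.] 0.71 [ 0.5743 -0.1747  0.    ]
scene jig [387. 158.] 0.49 [0.5354 0.2018 0.    ]
scene rest [278. 203.] 0.55 [ 0.5471 -0.1799  0.06  ]
scene fence [276. 199.] 0.55 [ 0.5336 -0.1778  0.06  ]
scene fence [365. 163.] 0.48 [0.556  0.0943 0.06  ]
scene stop [305. 186.] 0.57 [ 0.5384 -0.0913  0.06  ]
scene spray_can [377. 252.] 0.77 [ 0.7751 -0.0247  0.    ]
scene wrench [444. 203.] 0.7 [0.7544 0.2298 0.    ]
scene bin [280. 202.] 0.57 [ 0.5076 -0.1558  0.    ]
```

```bash
python3 - <<'E'
import cv2
a=cv2.imread("pics/top0.png")[110:310,140:500]; cv2.imwrite("pics/a.png",cv2.resize(a,(792,440),interpolation=2))
a=cv2.imread("pics/scene0.png")[90:290,220:500]; cv2.imwrite("pics/b.png",cv2.resize(a,(798,570),interpolation=2))
E
```

```text
(no output)
```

View pics/a.png

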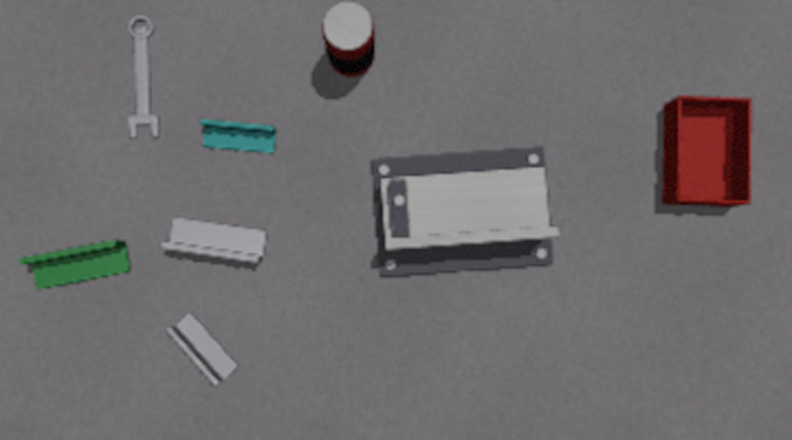

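View pics/b.png

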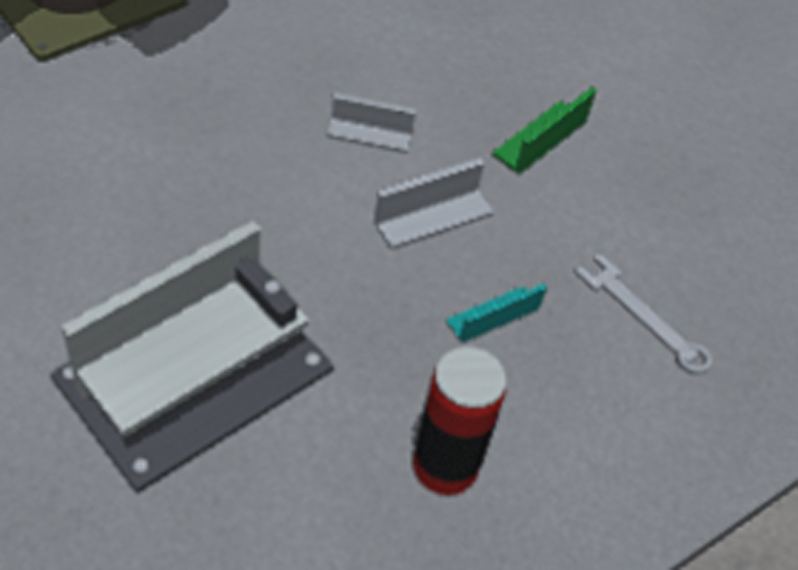

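Top crop: the target is the larger grey angle, its upright top edge running (163,246)–(262,262), upright leg towards the robot. The small grey one sits at (200,350) and the green and turquoise ones are ruled out. The jig's fence is at (385–557, 240), the stop at (398,205) and the can at (348,40).

```bash
python3 - <<'E'
from h import *
np.set_printoptions(precision=4,suppress=True)
T=grab_frame("top");S=grab_frame("scene")
t=lambda c,r:(140+c/2.2,110+r/2.2)
s=lambda c,r:(220+c/2.85,90+r/2.85)
for n,f,p,z in [("ang back top L",T,t(163,246),.05),("ang back top R",T,t(260,263),.05),("flat far L",T,t(174,219),.008),("flat far R",T,t(266,231),.008),
 ("S back top L(-y)",S,s(376,192),.05),("S top +y",S,s(483,160),.05),("S flat -y bottom",S,s(393,246),0),("S flat +y",S,s(493,211),.0),
 ("fence top +y",T,t(385,249),.115),("fence top -y",T,t(558,233),.115),("rest far +y",T,t(380,178),.06),("rest far -y",T,t(545,167),.06),
 ("stop -y far",T,t(407,180),.085),("stop +y far",T,t(391,181),.085),
 ("S fence top -y",S,s(64,330),.115),("S fence top +y",S,s(258,226),.115),("S rest far -y",S,s(126,430),.06),("S rest far +y",S,s(307,320),.06),
 ("S base far -y",S,s(140,490),0.),("S base far +y",S,s(332,368),.012),
 ("S stop far -y top",S,s(287,316),.085),]:
    print(n,onz(f,p,z)[:2])
E
```

```text
ang back top L [0.5283 0.1985]
ang back top R [0.507 0.08 ]
flat far L [0.5633 0.1946]
flat far R [0.5475 0.0779]
S back top L(-y) [0.5128 0.081 ]
S top +y [0.5352 0.2006]
S flat -y bottom [0.5476 0.0827]
S flat +y [0.565  0.2003]
fence top +y [ 0.5222 -0.0721]
fence top -y [ 0.5396 -0.2719]
rest far +y [ 0.6094 -0.0669]
rest far -y [ 0.6219 -0.2682]
stop -y far [ 0.6046 -0.099 ]
stop +y far [ 0.6035 -0.0799]
S fence top -y [ 0.5454 -0.2727]
S fence top +y [ 0.535  -0.0734]
S rest far -y [ 0.6273 -0.2637]
S rest far +y [ 0.6133 -0.0702]
S base far -y [ 0.6532 -0.2699]
S base far +y [ 0.6436 -0.0602]
S stop far -y top [ 0.6149 -0.0937]
```

Call:
step_arm --commands '[95, 2, 4, 1.8, 0, 0, 1.5, 95, 3, 6.5, 1.8, 0, 0, 2.5, 95, 4, 9, 1.8, 0, 0, 3.5, 95, 5, 11, 1.8, 0, 0, 4, 95, 6, 13, 1.8, 0, 0, 4.5, 95, 7, 15, 1.8, 0, 0, 5, 95, 8, 17, 1.8, 0, 0, 5.5, 95, 9, 19, 1.8, 0, 0, 6.5, 95, 10, 21, 1.8, 0, 0, 7.5, 95, 10.5, 23, 1.8, 0, 0, 7.94]'

```text
t: 2.35
tool_pos: [0.4514, -0.0591, 0.2303]
orientation: [0.763, 0.647, 0.0, 0.001]
contact_force: [0.7, -0.6, 0.3]
gripper_width: 0.0949
gripper_force: 0.0
```

Call:
step_arm --commands '[95, 1, 2, 0, 0, 0, 0, 95, 1.8, 4, 0, 0, 0, 0, 95, 2.4, 6, 0, 0, 0, 0, 95, 2.4, 6.6, 0, 0, 0, 0, 95, 2.4, 6.6, 0, 0, 0, 0, 95, 2.4, 6.6, 0, 0, 0, 0]'

```text
t: 3.1
tool_pos: [0.5226, 0.1363, 0.2299]
orientation: [0.764, 0.646, -0.0, 0.0]
contact_force: [-0.1, 0.3, 0.3]
gripper_width: 0.0953
gripper_force: 0.0
```

```bash
cat >> h.py <<'E'
def place(x,y,z,yaw,P):
    c,s=np.cos(yaw),np.sin(yaw);P=np.array(P,float)
    return np.c_[x+c*P[:,0]-s*P[:,1],y+s*P[:,0]+c*P[:,1],z+P[:,2]]
LP=[(0,-.06),(0,.06)]
def prism(sec):  # L-section end outlines plus long edges
    a=[(x,-.06,z) for x,z in sec]; b=[(x,.06,z) for x,z in sec]; n=len(sec)
    return [(a[i],a[(i+1)%n]) for i in range(n)]+[(b[i],b[(i+1)%n]) for i in range(n)]+[(a[i],b[i]) for i in range(n)]
LSEG=prism([(0,0),(.04,0),(.04,.008),(.008,.008),(.008,.05),(0,.05)])
def draw(f,img,segs,pose,col=(0,0,255)):
    for a,b in segs:
        p=proj(f,place(*pose,[a,b])); cv2.line(img,*[tuple(int(round(v*16)) for v in q) for q in p],col,1,16,4)
E
python3 - <<'E'
from h import *
np.set_printoptions(precision=4,suppress=True)
s=env.sense();print(s["tool_pos"],s["orientation"])
f=grab_frame("wrist"); im=f["img"].copy(); cv2.imwrite("pics/w1raw.png",im)
for q in("angle","angle_end"):
    for d in landmark_of("wrist",q)[:3]: print(q,np.round(d["at"]),round(d["confidence"],2),onz(f,d["at"],0))
draw(f,im,LSEG,(.521,.140,0,-.17))
cv2.imwrite("pics/w1.png",im)
E
```

```text
[0.5226 0.1363 0.2299] [ 0.7635  0.6458 -0.0002  0.0002]
angle [232. 169.] 0.89 [0.3913 0.1709 0.    ]
angle [304.  46.] 0.78 [0.526  0.3151 0.    ]
angle [433. 177.] 0.78 [0.6818 0.1103 0.    ]
angle_end [434. 204.] 0.97 [0.6794 0.0688 0.    ]
angle_end [323.  90.] 0.96 [0.5407 0.2555 0.    ]
angle_end [249. 148.] 0.91 [0.4232 0.1969 0.    ]
```

View pics/w1.png

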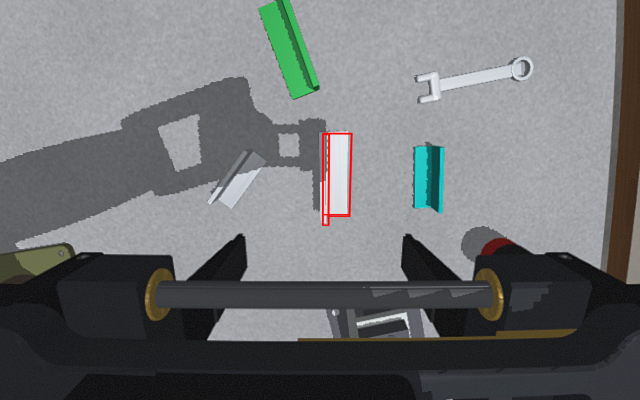

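The overlay of my estimated pose sits on the light grey angle at px (322–352, 130–225) within a pixel or two, so I descend and grasp it.

Call:
step_arm --commands '[60, 0.08, 0.1, -2, 0, 0, 0, 60, 0.08, 0.1, -3.5, 0, 0, 0, 60, 0.08, 0.1, -5, 0, 0, 0, 60, 0.08, 0.1, -6.2, 0, 0, 0, 60, 0.08, 0.1, -6.9, 0, 0, 0, 60, 0.08, 0.1, -7.2, 0, 0, 0, 60, 0.08, 0.1, -7.2, 0, 0, 0, 60, 0.08, 0.1, -7.2, 0, 0, 0]'

```text
t: 4.25
tool_pos: [0.5263, 0.1399, 0.0154]
orientation: [0.764, 0.646, 0.001, 0.001]
contact_force: [0.7, -0.0, -0.5]
gripper_width: 0.06
gripper_force: 0.0
```

Call:
step_arm --commands '[0, 0, 0, 0, 0, 0, 0, 0, 0, 0, 0, 0, 0, 0, 0, 0, 0, 0, 0, 0, 0, 0, 0, 0, 0, 0, 0, 0, 0, 0, 0, 0, 0, 0, 0, 0, 0, 0, 0, 0, 0, 0]' --newtons 30

```text
t: 5.0
tool_pos: [0.5251, 0.14, 0.0138]
orientation: [0.763, 0.646, -0.0, -0.0]
contact_force: [-0.6, 0.6, 0.2]
gripper_width: 0.0054
gripper_force: 0.0
```

Call:
step_arm --commands '[0, 0, 0, 0, 0, 0, 0, 0, 0, 0, 0, 0, 0, 0]'

```text
t: 5.25
tool_pos: [0.5251, 0.1399, 0.0139]
orientation: [0.763, 0.646, -0.0, -0.0]
contact_force: [0.6, 0.8, 0.6]
gripper_width: 0.0003
gripper_force: 0.0
```

```bash
python3 - <<'E'
from h import *
s=env.sense();print(s["tool_pos"],s["orientation"],s["gripper_width"],s["gripper_force"])
f=grab_frame("scene"); cv2.imwrite("pics/s2.png",cv2.resize(f["img"][80:230,270:470],(800,600),interpolation=2))
E
```

```text
[0.52507921 0.13994021 0.0138621 ] [ 7.63405056e-01  6.45920058e-01 -3.45263422e-06 -2.81590197e-06] 0.0003180951210110931 0.0
```

View pics/s2.png

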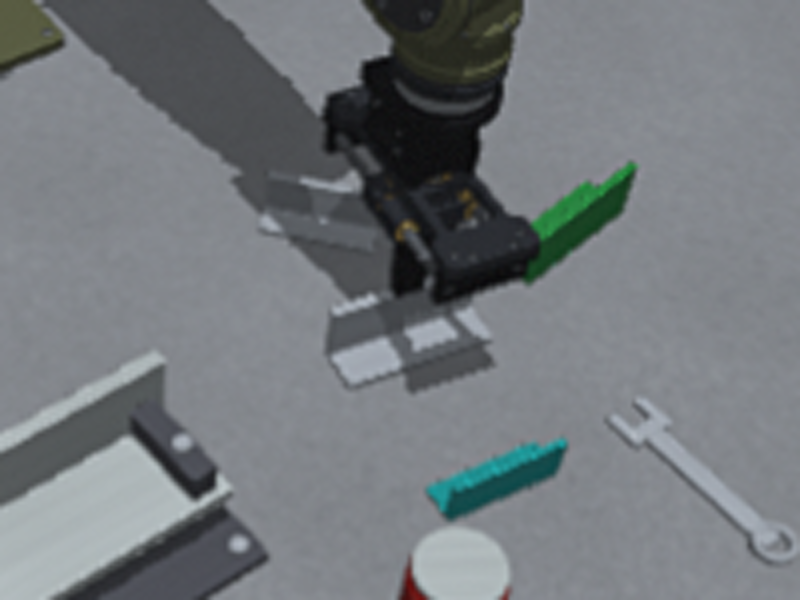

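The fingers shut completely without gripping: the angle hasn't moved, at (330–490, 300–385), and the fingers disappear at its top edge near (405,285). I'll overlay the models to see why.

```bash
python3 - <<'E'
from h import *
np.set_printoptions(precision=4,suppress=True)
for c in("scene","top"):
    f=grab_frame(c)
    print(c,proj(f,[[.5251,.14,.014],[.5251,.14,.094]]), -cv2.Rodrigues(np.array(f["rvec"]))[0].T@np.array(f["tvec"]))
    im=f["img"].copy(); 
    if c=="top": o=im[200:275,185:285]; k=4
    else: o=im[130:190,335:415]; k=5
    big=cv2.resize(o,None,fx=4 if c=="top" else 5,fy=4 if c=="top" else 5,interpolation=2)
    draw(f,im,LSEG,(.521,.140,0,-.17)); p=proj(f,[[.5251,.14,.014],[.5251,.14,.094]])
    cv2.line(im,tuple(np.int32(p[0])),tuple(np.int32(p[1])),(0,255,255),1)
    o=im[200:275,185:285] if c=="top" else im[130:190,335:415]
    b2=cv2.resize(o,(400,300),interpolation=0)
    cv2.imwrite(f"pics/o_{c}.png",np.hstack([cv2.resize(big,(400,300)),b2]))
a=np.vstack([cv2.imread("pics/o_scene.png"),cv2.imread("pics/o_top.png")]);cv2.imwrite("pics/o.png",a)
E
```

```text
scene [[369.4123 160.4108]
 [372.9492 141.201 ]] [ 1.0966 -0.4353  0.8897]
top [[238.1974 223.1136]
 [232.8225 222.5954]] [ 0.5045 -0.0637  1.1877]
```

View pics/o.png

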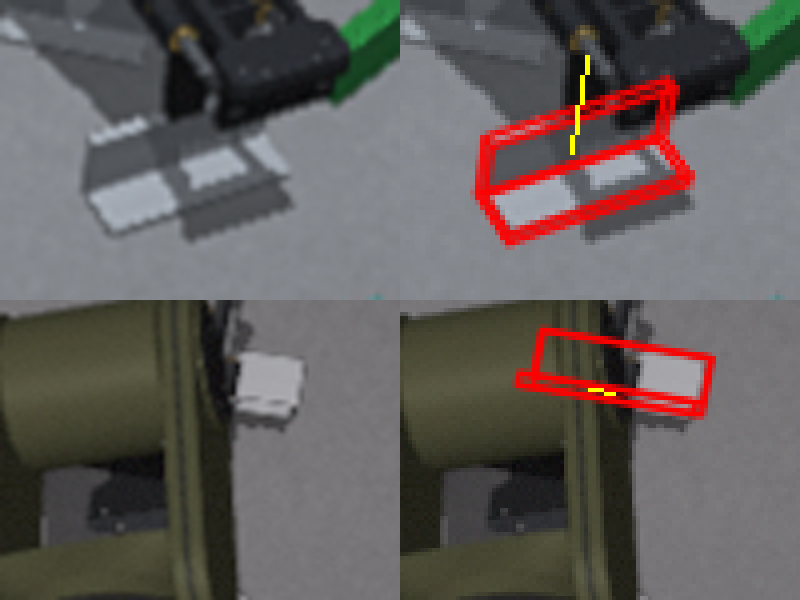

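```bash
python3 - <<'E'
from h import *
np.set_printoptions(precision=4,suppress=True)
f=grab_frame("wrist"); print(proj(f,[[.5251,.14,.014],[.5251,.14,.033],[.5251,.14,.09]]),-cv2.Rodrigues(np.array(f["rvec"]))[0].T@np.array(f["tvec"]))
im=f["img"]; i2=im.copy(); draw(f,i2,LSEG,(.521,.140,0,-.17))
p=proj(f,[[.5251,.14,.014],[.5251,.14,.033]])
for q in p: cv2.circle(i2,tuple(np.int32(q)),2,(0,255,255),-1)
cv2.imwrite("pics/w3.png",np.hstack([im[:,120:520],i2[:,120:520]]))
E
```

```text
[[324.4846 229.426 ]
 [324.5666 238.8531]
 [324.9336 281.0959]] [0.5366 0.2125 0.2224]
```

View pics/w3.png

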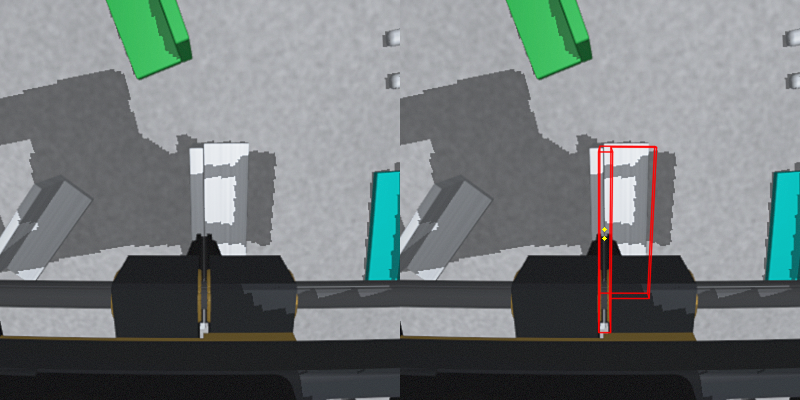

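The wrist view shows the leg's top running under the closed tips. The tips therefore seem to be higher than reported, just above the leg. I'll open and descend in small steps, watching the force.

Call:
step_arm --commands '[60, -0.15, 0, 0, 0, 0, 0, 60, -0.15, 0, 0, 0, 0, 0, 60, -0.15, 0, 0, 0, 0, 0, 60, -0.15, 0, 0, 0, 0, 0, 60, -0.15, 0, 0, 0, 0, 0, 60, -0.15, 0, 0, 0, 0, 0, 60, -0.15, 0, -0.15, 0, 0, 0, 60, -0.15, 0, -0.15, 0, 0, 0]'

```text
t: 6.45
tool_pos: [0.5201, 0.1398, 0.0087]
orientation: [0.763, 0.646, -0.001, -0.0]
contact_force: [0.9, 0.1, -0.8]
gripper_width: 0.06
gripper_force: 0.0
```

```bash
python3 - <<'E'
from h import *
s=env.sense();print(s["tool_pos"],s["contact_force"],s["gripper_width"])
f=grab_frame("wrist");g=grab_frame("scene")
cv2.imwrite("pics/w4.png",np.hstack([f["img"][:,120:520],cv2.resize(g["img"][130:190,340:400],(400,400),interpolation=2)]))
E
```

```text
[0.52005207 0.13983163 0.00871591] [ 0.8988142   0.12893885 -0.83883156] 0.05995337576417657
```

View pics/w4.png

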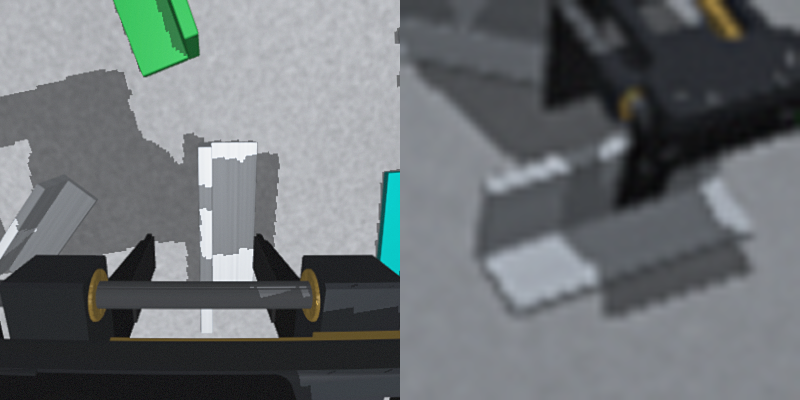

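```bash
python3 - <<'E'
from h import *
np.set_printoptions(precision=1,suppress=True)
g=grab_frame("scene");f=grab_frame("wrist")
for z in(.009,.03,.05):
    P=place(.520,.1398,z,-.163,[(.03,-.01,0),(.03,.01,0),(.042,-.01,0),(.042,.01,0),(-.03,.01,0)])
    print(z,"scene",(proj(g,P)-[340,130])*6.667,"\nwrist",proj(f,P)-[120,0])
E
```

```text
0.009 scene [[199.4 256.8]
 [239.4 243.5]
 [212.4 276. ]
 [252.6 262.6]
 [175.7 151.4]] 
wrist [[244.2 242.2]
 [245.1 216.4]
 [260.3 242.1]
 [261.6 216.4]
 [162.4 216.7]]
0.03 scene [[205.5 225. ]
 [246.  211.6]
 [218.7 244.3]
 [259.4 230.8]
 [181.2 119.1]] 
wrist [[248.2 253.8]
 [249.4 225.7]
 [265.9 253.7]
 [267.5 225.7]
 [158.2 226. ]]
0.05 scene [[211.4 193.8]
 [252.5 180.4]
 [224.9 213.2]
 [266.1 199.7]
 [186.6  87.5]] 
wrist [[252.9 267.2]
 [254.3 236.5]
 [272.4 267.1]
 [274.4 236.5]
 [153.3 236.8]]
```

With the fingers straddling the leg at wrist px (150,236) and (254,236), both cameras put the tips at z≈0.05, about 40 mm above the reported z. The arm's own reading is off along z, so I continue down guarded by force.

Call:
step_arm --commands '[60, 0, 0, -0.3, 0, 0, 0, 60, 0, 0, -0.6, 0, 0, 0, 60, 0, 0, -0.6, 0, 0, 0]'

```text
t: 7.02
tool_pos: [0.5193, 0.1397, -0.0102]
orientation: [0.763, 0.646, -0.001, -0.001]
contact_force: [0.5, -0.3, -0.6]
gripper_width: 0.06
gripper_force: 0.0
```

```bash
python3 - <<'E'
from h import *
s=env.sense();print(s["tool_pos"],s["contact_force"],s["joint_positions"],s["tau"])
f=grab_frame("wrist");g=grab_frame("scene")
cv2.imwrite("pics/w5.png",np.hstack([f["img"][:,120:520],cv2.resize(g["img"][130:190,340:400],(400,400),interpolation=2)]))
E
```

```text
[ 0.51929147  0.13970438 -0.01018451] [ 0.48100961 -0.33754649 -0.64504846] [ 1.62972594e-01  7.50269400e-02  2.04126256e+00 -1.04101298e-05
  1.02819696e+00  3.29346611e-01] [-2.27826100e-02 -3.40269506e+01 -3.06746721e+01  7.53957708e-02
 -3.55506688e-02  4.83235272e-04]
```

View pics/w5.png

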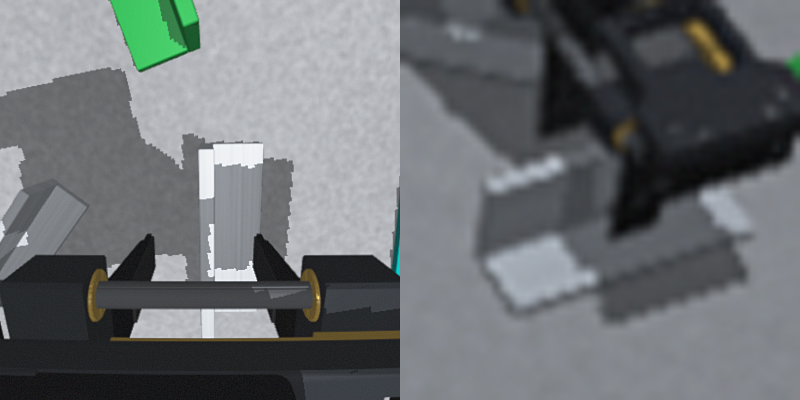

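At a reported z of −0.010 there is no contact, and the right fingertip is visibly still above the flat leg, at about (625,235). That confirms an offset of about +40 mm in tool z. I go a little lower and close.

Call:
step_arm --commands '[60, 0, 0, -0.3, 0, 0, 0, 60, 0, 0, -0.4, 0, 0, 0, 0, 0, 0, -0.4, 0, 0, 0, 0, 0, 0, -0.4, 0, 0, 0, 0, 0, 0, -0.4, 0, 0, 0, 0, 0, 0, -0.4, 0, 0, 0, 0, 0, 0, -0.4, 0, 0, 0, 0, 0, 0, -0.4, 0, 0, 0, 0, 0, 0, -0.4, 0, 0, 0, 0, 0, 0, -0.4, 0, 0, 0]' --newtons 30

```text
t: 8.38
tool_pos: [0.5208, 0.1399, -0.0205]
orientation: [0.763, 0.646, 0.0, 0.0]
contact_force: [1.7, -0.2, -0.3]
gripper_width: 0.008
gripper_force: 30.0
```

Gripped: the width is 8 mm at 30 N. Now I lift and carry it over the rest.

Call:
step_arm --commands '[0, 0, 0, 1.5, 0, 0, 0, 0, 0, 0, 3, 0, 0, 0, 0, 0, 0, 4.5, 0, 0, 0.2, 0, 0.2, -1.5, 5, 0, 0, 0.5, 0, 0.5, -3.2, 5, 0, 0, 0.8, 0, 0.9, -4.9, 5, 0, 0, 1.1, 0, 1.3, -6.6, 5, 0, 0, 1.4, 0, 1.7, -8.3, 5, 0, 0, 1.65, 0, 1.87, -9.6, 5, 0, 0, 1.65, 0, 1.87, -10.3, 5, 0, 0, 1.65]'

```text
t: 9.62
tool_pos: [0.5758, -0.1705, 0.1281]
orientation: [0.685, 0.729, -0.0, -0.001]
contact_force: [-0.1, -0.0, -1.9]
gripper_width: 0.0073
gripper_force: 30.0
```

Call:
step_arm --commands '[0, 0, 0, 0, 0, 0, 0, 0, 0, 0, -0.7, 0, 0, 0, 0, 0, 0, -1, 0, 0, 0, 0, 0, 0, -1, 0, 0, 0, 0, 0, 0, -1, 0, 0, 0]'

```text
t: 10.25
tool_pos: [0.5769, -0.1686, 0.0995]
orientation: [0.684, 0.73, 0.0, 0.0]
contact_force: [-0.2, 0.4, -2.5]
gripper_width: 0.0077
gripper_force: 30.0
```

```bash
cat >> h.py <<'E'
def box(x0,x1,y0,y1,z0,z1):
    import itertools
    c=list(itertools.product((x0,x1),(y0,y1),(z0,z1)))
    return [(a,b) for a in c for b in c if a<b and sum(p!=q for p,q in zip(a,b))==1]
E
python3 - <<'E'
from h import *
s=env.sense();p=s["tool_pos"];o=s["orientation"];yaw=2*np.arctan2(o[1],o[0])-np.pi/2
print(p,yaw,s["gripper_width"],s["contact_force"])
q=p-.004*np.array([np.cos(yaw),np.sin(yaw),0])
J=(.5415+.0066,-.1995,.06,.066) # rest origin guess
F=place(.541,-.0995,.06,.066,[(0,-.08,0)])[0]
J=(F[0],F[1],.06,.066)
rest=box(0,.075,-.1,.1,-.012,0);fence=box(-.012,0,-.1,.1,0,.055)
out=[]
for c,(r0,r1,c0,c1),k in(("scene",(150,270,235,345),5),("top",(170,250,300,410),7)):
    f=grab_frame(c);im=f["img"];i2=cv2.resize(im,None,fx=1,fy=1).copy()
    for d in landmark_of(c,"stop")[:1]+landmark_of(c,"angle_end")[:3]: print(c,np.round(d["at"],1),d["confidence"],onz(f,d["at"],.06),onz(f,d["at"],q[2]+.0205))
    for d in landmark_of(c,"jig")[:1]: print(c,"jig",onz(f,d["at"],0))
    draw(f,i2,LSEG,(q[0],q[1],q[2]+.0205,yaw))
    draw(f,i2,fence+rest,J,(0,255,0))
    a,b=[cv2.resize(t[r0:r1,c0:c1],(400,300),interpolation=2) for t in(im,i2)]
    out.append(np.hstack([a,b]))
cv2.imwrite("pics/p.png",np.vstack(out))
E
```

```text
[ 0.5768601  -0.16856092  0.09945391] 0.06477550255495768 0.007666944384451633 [-0.15883509  0.36348238 -2.46744783]
scene [304.8 187.9] 0.49 [ 0.54186588 -0.09537514  0.06      ] [ 0.5819488  -0.1199357   0.11995391]
scene [403.2 150.4] 0.84 [0.57598243 0.21593545 0.06      ] [0.61360005 0.16887923 0.11995391]
scene [365.2 138.2] 0.78 [0.47883942 0.15277236 0.06      ] [0.5234767  0.11028038 0.11995391]
scene [381.5 212.9] 0.66 [0.71377684 0.02677003 0.06      ] [ 0.74143728 -0.00661688  0.11995391]
scene jig [ 0.55609055 -0.17059881  0.        ]
top [320.2 218.4] 0.54 [ 0.53573902 -0.08647218  0.06      ] [ 0.53407581 -0.08526338  0.11995391]
top [328.2 203.9] 0.67 [ 0.57437516 -0.10810393  0.06      ] [ 0.57065783 -0.10574506  0.11995391]
top [263.4 170.9] 0.67 [0.66406339 0.06533471 0.06      ] [0.65557769 0.05847254 0.11995391]
top [219.1 258.5] 0.65 [0.43096432 0.18189164 0.06      ] [0.43487156 0.16883261 0.11995391]
top jig [ 0.5791972  -0.17300216  0.        ]
```

View pics/p.png

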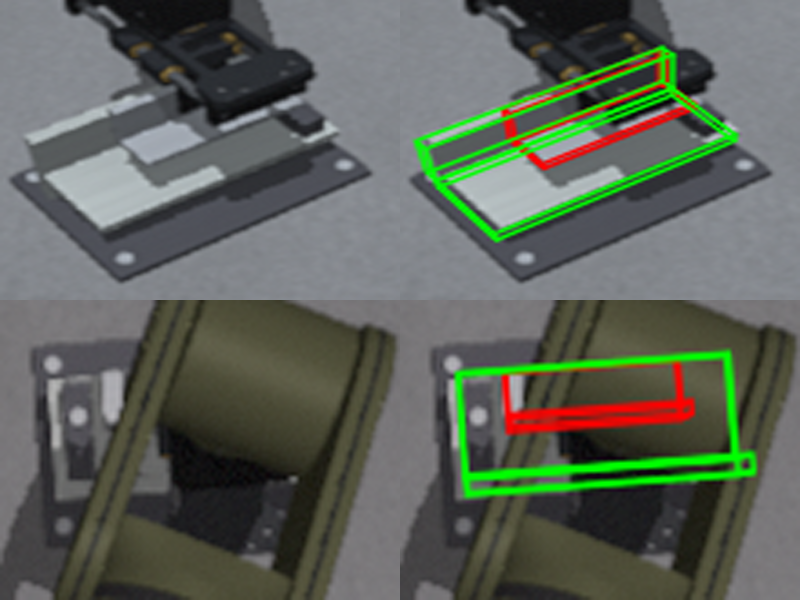

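Scene crop: the offcut hangs over the rest, its flat leg at (165,140), with the fence behind and the stop at (300,120). Top crop: its end at col ~103 is about 8–10 mm short of the stop face at col ~95, and the models agree to a few mm. I lower it to just above the rest.

Call:
step_arm --commands '[0, 0, 0, -0.6, 0, 0, 0, 0, 0, 0, -1.2, 0, 0, 0, 0, 0, 0, -1.6, 0, 0, 0, 0, 0, 0, -1.6, 0, 0, 0, 0, 0, 0, -1.6, 0, 0, 0]'

```text
t: 11.28
tool_pos: [0.577, -0.1692, 0.0516]
orientation: [0.684, 0.729, 0.0, 0.0]
contact_force: [-0.9, 0.3, -3.2]
gripper_width: 0.0081
gripper_force: 30.0
```

Call:
step_arm --commands '[0, 0, 0, -0.07, 0, 0, 0, 0, 0, 0, -0.14, 0, 0, 0, 0, 0, 0, -0.14, 0, 0, 0]'

```text
t: 11.65
tool_pos: [0.5766, -0.169, 0.0471]
orientation: [0.684, 0.729, -0.0, -0.0]
contact_force: [-0.3, 0.7, -3.5]
gripper_width: 0.0074
gripper_force: 30.0
```

Call:
step_arm --commands '[0, -0.006, 0.1, 0, 0, 0, 0, 0, -0.01, 0.17, 0, 0, 0, 0, 0, -0.01, 0.17, 0, 0, 0, 0]'

```text
t: 12.02
tool_pos: [0.5764, -0.1637, 0.0472]
orientation: [0.684, 0.729, 0.0, 0.0]
contact_force: [0.7, -0.3, -2.7]
gripper_width: 0.0076
gripper_force: 30.0
```

Call:
step_arm --commands '[0, -0.005, 0.07, 0, 0, 0, 0, 0, -0.005, 0.07, 0, 0, 0, 0]'

```text
t: 12.28
tool_pos: [0.5764, -0.1622, 0.0473]
orientation: [0.684, 0.729, -0.0, 0.0]
contact_force: [0.1, -1.9, -2.7]
gripper_width: 0.0079
gripper_force: 30.0
```

Call:
step_arm --commands '[0, -0.005, 0.07, 0, 0, 0, 0, 0, -0.005, 0.07, 0, 0, 0, 0]'

```text
t: 12.52
tool_pos: [0.5764, -0.1622, 0.0476]
orientation: [0.684, 0.73, -0.001, 0.002]
contact_force: [-0.0, -7.8, -3.2]
gripper_width: 0.0079
gripper_force: 30.0
```

Call:
step_arm --commands '[0, -0.005, 0.07, 0, 0, 0, 0, 0, -0.005, 0.07, 0, 0, 0, 0]'

```text
t: 12.78
tool_pos: [0.5765, -0.1622, 0.048]
orientation: [0.684, 0.73, -0.003, 0.004]
contact_force: [-0.4, -13.2, -3.6]
gripper_width: 0.0081
gripper_force: 30.0
```

Butted on the stop at y=−0.162. I back off to a gap of about 1 mm and lower until contact.

Call:
step_arm --commands '[0, 0.012, -0.18, 0, 0, 0, 0, 0, 0.012, -0.18, -0.13, 0, 0, 0, 0, 0.012, -0.18, -0.13, 0, 0, 0]'

```text
t: 13.15
tool_pos: [0.5757, -0.1624, 0.0425]
orientation: [0.684, 0.729, -0.0, -0.001]
contact_force: [0.3, -0.7, -2.2]
gripper_width: 0.0079
gripper_force: 30.0
```

Call:
step_arm --commands '[0, 0, 0, -0.07, 0, 0, 0, 0, 0, 0, -0.07, 0, 0, 0]'

```text
t: 13.4
tool_pos: [0.5761, -0.1627, 0.0408]
orientation: [0.684, 0.729, -0.0, -0.0]
contact_force: [-0.0, -0.7, -3.1]
gripper_width: 0.0075
gripper_force: 30.0
```

Call:
step_arm --commands '[0, 0, 0, -0.07, 0, 0, 0, 0, 0, 0, -0.07, 0, 0, 0]'

```text
t: 13.65
tool_pos: [0.5767, -0.1631, 0.0394]
orientation: [0.684, 0.729, 0.0, 0.0]
contact_force: [-0.9, 0.0, -2.2]
gripper_width: 0.0078
gripper_force: 30.0
```

Call:
step_arm --commands '[0, 0, 0, -0.07, 0, 0, 0, 0, 0, 0, -0.07, 0, 0, 0]'

```text
t: 13.9
tool_pos: [0.5768, -0.1631, 0.0395]
orientation: [0.684, 0.729, 0.0, 0.0]
contact_force: [-5.1, 2.5, 9.0]
gripper_width: 0.0079
gripper_force: 30.0
```

Call:
step_arm --commands '[0, 0, 0, -0.07, 0, 0, 0, 0, 0, 0, -0.07, 0, 0, 0]'

```text
t: 14.15
tool_pos: [0.5767, -0.1631, 0.0394]
orientation: [0.684, 0.729, -0.0, -0.0]
contact_force: [-11.7, 4.1, 19.0]
gripper_width: 0.0076
gripper_force: 30.0
```

Call:
step_arm --commands '[0, 0, 0, -0.07, 0, 0, 0, 0, 0, 0, -0.07, 0, 0, 0]'

```text
t: 14.4
tool_pos: [0.5767, -0.1631, 0.0394]
orientation: [0.684, 0.729, -0.0, -0.0]
contact_force: [-16.6, 6.5, 29.4]
gripper_width: 0.0076
gripper_force: 30.0
```

Contact is at a reported z of 0.0394, exactly as predicted. I unload and release.

Call:
step_arm --commands '[0, 0, 0, 0.19, 0, 0, 0, 0, 0, 0, 0.19, 0, 0, 0, 24, 0, 0, 0.19, 0, 0, 0, 24, 0, 0, 0.19, 0, 0, 0, 24, 0, 0, 0.19, 0, 0, 0, 24, 0, 0, 0.19, 0, 0, 0, 24, 0, 0, 0.19, 0, 0, 0, 24, 0, 0, 0.19, 0, 0, 0]'

```text
t: 15.4
tool_pos: [0.5763, -0.1631, 0.0384]
orientation: [0.684, 0.729, -0.0, -0.0]
contact_force: [0.5, -0.4, -1.0]
gripper_width: 0.024
gripper_force: 0.0
```

Call:
step_arm --commands '[24, 0, 0, 0.6, 0, 0, 0, 24, 0, 0, 1.2, 0, 0, 0, 24, 0, 0, 1.7, 0, 0, 0, 24, 0, 0, 1.7, 0, 0, 0, 0, 0, 0, 1.7, 0, 0, 0, 0, 0.4, 0.03, 1.7, 0, 0, 0, 0, 0.68, 0.045, 1.7, 0, 0, 0, 0, 0.68, 0.045, 1.7, 0, 0, 0, 0, 0.68, 0.045, 1.7, 0, 0, 0]'

```text
t: 16.52
tool_pos: [0.5966, -0.1616, 0.0891]
orientation: [0.684, 0.729, -0.0, -0.0]
contact_force: [-0.4, 0.5, 0.2]
gripper_width: 0.0005
gripper_force: 0.0
```

```bash
python3 - <<'E'
from h import *
s=env.sense();p=s["tool_pos"];print(p,s["gripper_width"])
A=np.array([.5765,-.163,0])-.004*np.array([.998,.065,0])
f=grab_frame("wrist");g=grab_frame("scene");i2=f["img"].copy();i3=g["img"].copy()
draw(f,i2,LSEG,(A[0],A[1],.06,.065));draw(g,i3,LSEG,(A[0],A[1],.06,.065))
c=lambda i:i[80:380,120:520]; d=lambda i:cv2.resize(i[150:270,235:395],(400,300),interpolation=2)
cv2.imwrite("pics/q.png",np.vstack([np.hstack([c(f["img"]),c(i2)]),np.hstack([d(g["img"]),d(i3)])]))
E
```

```text
[ 0.59662207 -0.16161847  0.08909231] 0.0005382189313615335
```

View pics/q.png

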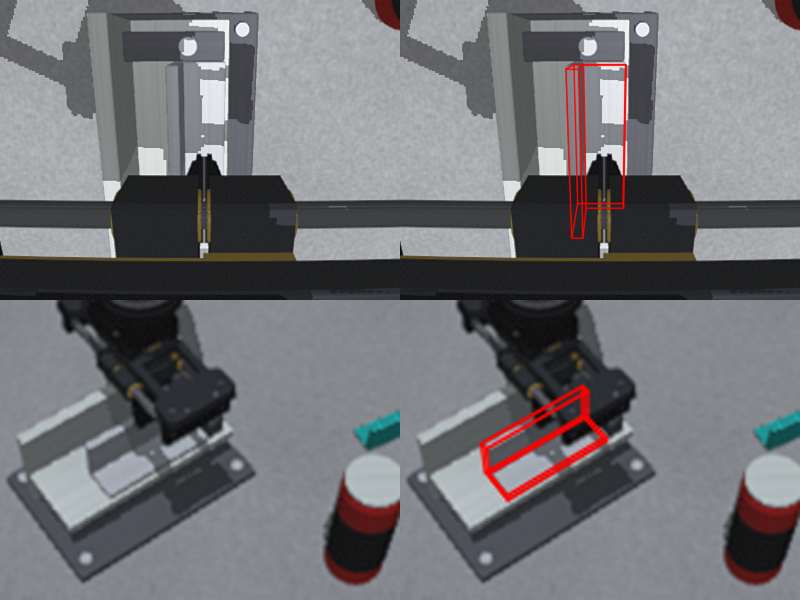

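Wrist crop: the offcut is released and stands on the rest, its end (175,65) at the stop edge (~62) and the leg parallel to the fence. The shut fingers at col 204 are over its flat leg. I descend into the corner.

Call:
step_arm --commands '[0, 0, 0, -0.8, 0, 0, 0, 0, 0, 0, -1.5, 0, 0, 0, 0, 0, 0, -1.8, 0, 0, 0, 0, 0, 0, -1.8, 0, 0, 0, 0, 0, 0, -1.8, 0, 0, 0]'

```text
t: 17.25
tool_pos: [0.5973, -0.162, 0.0363]
orientation: [0.684, 0.729, 0.0, 0.001]
contact_force: [0.8, 0.1, 1.0]
gripper_width: 0.0005
gripper_force: 0.0
```

Call:
step_arm --commands '[0, 0, 0, -0.1, 0, 0, 0, 0, 0, 0, -0.1, 0, 0, 0]'

```text
t: 17.5
tool_pos: [0.5968, -0.1618, 0.0327]
orientation: [0.684, 0.729, 0.0, 0.0]
contact_force: [0.2, -0.7, 0.1]
gripper_width: 0.0003
gripper_force: 0.0
```

Call:
step_arm --commands '[0, 0, 0, -0.1, 0, 0, 0, 0, 0, 0, -0.1, 0, 0, 0]'

```text
t: 17.75
tool_pos: [0.5972, -0.1619, 0.0303]
orientation: [0.684, 0.729, 0.0, 0.0]
contact_force: [-0.5, 0.3, 4.7]
gripper_width: 0.0002
gripper_force: 1.9
```

Call:
step_arm --commands '[0, -0.1, -0.005, 0, 0, 0, 0, 0, -0.2, -0.012, 0, 0, 0, 0, 0, -0.3, -0.018, 0, 0, 0, 0, 0, -0.4, -0.024, 0, 0, 0, 0, 0, -0.5, -0.03, 0, 0, 0, 0, 0, -0.6, -0.036, 0, 0, 0, 0]'

```text
t: 18.5
tool_pos: [0.5797, -0.163, 0.0304]
orientation: [0.684, 0.729, 0.001, 0.001]
contact_force: [5.7, 1.2, 5.0]
gripper_width: 0.0008
gripper_force: 3.4
```

Call:
step_arm --commands '[0, -0.1, -0.005, 0, 0, 0, 0, 0, -0.2, -0.012, 0, 0, 0, 0, 0, -0.3, -0.018, 0, 0, 0, 0, 0, -0.4, -0.024, 0, 0, 0, 0, 0, -0.4, -0.024, 0, 0, 0, 0]'

```text
t: 19.12
tool_pos: [0.5674, -0.1638, 0.0303]
orientation: [0.684, 0.729, 0.0, 0.001]
contact_force: [4.5, 0.3, 4.4]
gripper_width: 0.0007
gripper_force: 4.1
```

Call:
step_arm --commands '[0, -0.07, -0.002, -0.02, 0, 0, 0, 0, -0.14, -0.004, -0.04, 0, 0, 0, 0, -0.14, -0.004, -0.04, 0, 0, 0]'

```text
t: 19.5
tool_pos: [0.565, -0.1641, 0.0304]
orientation: [0.684, 0.729, 0.002, 0.003]
contact_force: [6.5, 0.1, 7.4]
gripper_width: 0.0003
gripper_force: 5.0
```

Call:
step_arm --commands '[0, -0.07, -0.002, -0.02, 0, 0, 0, 0, -0.14, -0.004, -0.04, 0, 0, 0, 0, -0.14, -0.004, -0.04, 0, 0, 0]'

```text
t: 19.88
tool_pos: [0.5624, -0.1645, 0.0304]
orientation: [0.684, 0.729, 0.002, 0.004]
contact_force: [9.4, 1.1, 9.3]
gripper_width: 0.0005
gripper_force: 6.2
```

Call:
step_arm --commands '[0, -0.07, -0.002, -0.02, 0, 0, 0, 0, -0.14, -0.004, -0.04, 0, 0, 0, 0, -0.14, -0.004, -0.04, 0, 0, 0]'

```text
t: 20.25
tool_pos: [0.5605, -0.1648, 0.0305]
orientation: [0.684, 0.729, 0.004, 0.006]
contact_force: [13.5, 2.2, 10.1]
gripper_width: 0.0006
gripper_force: 10.0
```

Call:
step_arm --commands '[0, -0.07, 0, 0, 0, 0, 0, 0, -0.14, 0, 0, 0, 0, 0, 0, -0.14, 0, 0, 0, 0, 0]'

```text
t: 20.62
tool_pos: [0.5611, -0.1649, 0.0306]
orientation: [0.684, 0.729, 0.007, 0.011]
contact_force: [30.3, 2.4, -1.9]
gripper_width: 0.0003
gripper_force: 15.1
```

Call:
step_arm --commands '[0, -0.07, 0, 0, 0, 0, 0, 0, -0.14, 0, 0, 0, 0, 0, 0, -0.14, 0, 0, 0, 0, 0]'

```text
t: 21.0
tool_pos: [0.5618, -0.165, 0.0309]
orientation: [0.685, 0.729, 0.011, 0.015]
contact_force: [47.9, 1.2, -12.4]
gripper_width: 0.0003
gripper_force: 22.7
```

The fence is reached. I rebalance the push, with less into the fence and more down.

Call:
step_arm --commands '[0, 0.1, 0, -0.06, 0, 0, 0, 0, 0.2, 0.01, -0.12, 0, 0, 0, 0, 0.2, 0.01, -0.12, 0, 0, 0, 0, 0.2, 0.01, -0.12, 0, 0, 0]'

```text
t: 21.5
tool_pos: [0.5611, -0.165, 0.0304]
orientation: [0.684, 0.729, 0.005, 0.008]
contact_force: [11.9, 3.7, 20.1]
gripper_width: 0.0002
gripper_force: 11.1
```

Call:
step_arm --commands '[0, -0.05, 0.06, -0.03, 0, 0, 0, 0, -0.1, 0.12, -0.06, 0, 0, 0, 0, -0.1, 0.12, -0.06, 0, 0, 0, 0, -0.1, 0.12, -0.06, 0, 0, 0, 0, -0.1, 0.12, -0.06, 0, 0, 0]'

```text
t: 22.12
tool_pos: [0.5614, -0.1652, 0.0305]
orientation: [0.684, 0.729, 0.006, 0.014]
contact_force: [19.9, -6.1, 19.4]
gripper_width: 0.0003
gripper_force: 15.6
```

```bash
python3 - <<'E'
from h import *
np.set_printoptions(precision=4,suppress=True)
for c in("wrist","scene"):
    f=grab_frame(c)
    for q in("angle_end","angle","stop","rest"):
        for d in landmark_of(c,q)[:3]:
            P=onz(f,d["at"],.06)
            if abs(P[1]+.13)<.1: print(c,q,round(d["confidence"],2),P)
s=env.sense();print(s["tool_pos"],s["contact_force"],s["dq"])
# profile down the wrist picture along the offcut: brightness along jig y on flat-leg top and stop top
f=grab_frame("wrist"); g=cv2.cvtColor(f["img"],6)
ex=np.array([.998,.066]);ey=np.array([-.066,.998]);L=np.array([.5611,-.165])-.016*ex
for jx,z in((-.0,.11),(.004,.11),(.03,.068),(.036,.068)):
    ys=np.arange(.045,.085,.002)
    P=[np.r_[L+(jx-.004)*ex+y*ey,z] for y in ys]
    print(jx,[int(g[int(round(v)),int(round(u))]) for u,v in proj(f,P)])
E
```

```text
wrist angle_end 0.65 [ 0.5369 -0.1027  0.06  ]
wrist angle 0.65 [ 0.5408 -0.1631  0.06  ]
wrist stop 0.62 [ 0.5351 -0.0927  0.06  ]
scene angle 0.75 [ 0.5467 -0.163   0.06  ]
scene stop 0.44 [ 0.5367 -0.0953  0.06  ]
scene rest 0.8 [ 0.5456 -0.1666  0.06  ]
[ 0.5614 -0.1652  0.0305] [19.9663 -5.7451 17.2825] [-0.0006  0.0014 -0.0001 -0.      0.0006 -0.0002]
-0.0 [132, 124, 127, 132, 131, 132, 131, 128, 129, 103, 83, 86, 84, 87, 87, 83, 85, 85, 86, 84, 87]
0.004 [136, 135, 137, 138, 136, 137, 139, 137, 138, 111, 90, 61, 67, 68, 67, 70, 70, 72, 71, 93, 147]
0.03 [133, 172, 230, 232, 232, 231, 231, 232, 234, 157, 110, 110, 107, 110, 111, 114, 114, 112, 113, 111, 99]
0.036 [133, 136, 174, 233, 234, 234, 234, 232, 234, 158, 110, 110, 111, 109, 113, 114, 110, 110, 109, 111, 97]
```

```bash
python3 -c "
from h import *
print(env.hand_in())"
```

```text
the job is handed in; nothing more can be done
None
```

I handed the job in at about 22 s of the 70 allowed, without a verdict returned: the offcut is against the fence, flat on the rest and butted at the stop, with the fingers pushing about 20 N into the fence and 17–19 N down.

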